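# Seat the taper cone in the rocker cup and check its swing

### The job

Take the green cone out of the white block, set it point down in the metal cup of the small rocker stand and press it firmly home, feeling for the seat, with 10 to 15 N and no more. Then check that it rocks free: tip the seated cone about ten degrees, first towards the yellow dot, then as far to the other side, and let it go so that it stands upright in the cup. Leave the orange cone, the petri dish and the vial alone.

Things in the scene. Friction and masses are not known exactly. Their poses are not given: they have to be found in the camera images.
- green_cone: Loose steel taper plug, green grip, 0.11-0.23 kg. Origin: mid-grip on the axis, z up the axis. Grip: cylinder 26 mm diameter, 22 mm below to 22 mm above the origin. Flange: 42 mm diameter, its underside 26 mm below the origin. Taper: 34 mm diameter there, 21 mm at its foot 58 mm below the origin. Starts upright in one of the white block's two holes (which one varies), flange on the block.
- orange_cone: Like the green cone but orange and with a fatter foot (30 mm): it does not fit the cup. Stands in the block's other hole, 76 mm away. Bystander. Origin at the middle of its grip.
- block: White block fixed on the worktop, 70 x 152 x 40 mm, origin at the centre of its underside, long side along its y; two through holes 35.5 mm wide at y = -38 and +38 mm.
- rocker: Rocker stand, fixed: grey round foot 110 mm in diameter, column, yoke, and a metal taper cup with a green ring hung in the yoke on pins along the stand's x. Origin: centre of the foot's underside, z up. A yellow dot lies on the foot, on the stand's +y side. The yoke is clamped at a height that is not reported and differs each time by up to 12 mm up or down: the cup's true height must be felt.
- cup_mouth (a point): Point fixed to the stand on its axis, 108 mm above the worktop, axes as the stand's. The centre of the cup's mouth is here, give or take the unreported 12 mm in height. Mouth 33 mm in diameter, wall 4 mm, bore tapered like the green cone. With the cone home, its origin is about 29 mm above the true mouth. The cup pivots 20 mm below its mouth about the stand's x axis.
- rock (a joint): Tilt of the cup about its pins (rad): 0 upright, positive when its mouth leans towards the yellow dot (stand's +y), stops at -0.3 and 0.3. A centring spring of 0.6 N m per rad brings it back upright.
- petri: Petri dish, 89 mm in diameter, 15 mm high, loose, near the stand. Bystander. Origin at the centre of its underside.
- vial: Small glass vial with a dark cap, 23 mm in diameter, 44 mm high, loose, near the white block. Bystander. Origin at the centre of its underside.
Things that resemble listed ones, but are neither listed nor needed, are in the scene too. Leave any blue or purple look-alike of the green_cone alone.

How it is judged:
On the way, in this order (a step that is already met when the one before it is completed fails the run):
1. with the fingers on it, the green cone is upright in the cup and pressed home, the contact forces of cone and cup adding up to more than 13 N (a push of about 8 N), for 0.3 s (contact force between green_cone and rocker above 13 N and horizontal distance between green_cone and cup_mouth below 0.008 m and z of green_cone in the frame of cup_mouth between 0.013 and 0.045 m and angle between green_cone's own z axis and vertical below 0.12 rad and contact force between the fingers and green_cone above 5 N), for 0.3 s.
2. cup and cone lean more than 0.12 rad towards the yellow dot (value of joint rock above 0.12 rad and angle between green_cone's own z axis and vertical above 0.07 rad and y of green_cone in the frame of cup_mouth above 0.003 m and contact force between green_cone and rocker above 0.1 N), for 0.1 s.
3. cup and cone lean more than 0.12 rad to the other side (value of joint rock below -0.12 rad and angle between green_cone's own z axis and vertical above 0.07 rad and y of green_cone in the frame of cup_mouth below -0.003 m and contact force between green_cone and rocker above 0.1 N), for 0.1 s.
At the end, for the whole second after the job is handed in: The green cone stands released and at rest in the cup, its axis within 6 mm of the stand's axis, less than 0.08 rad from upright, 13 to 45 mm above the reported mouth point (home, at whatever height the yoke is clamped), resting on the cup; the cup is within 0.06 rad of upright (horizontal distance between green_cone and cup_mouth below 0.006 m and z of green_cone in the frame of cup_mouth between 0.013 and 0.045 m and angle between green_cone's own z axis and vertical below 0.08 rad and value of joint rock between -0.06 and 0.06 rad and contact force between green_cone and rocker above 0.3 N and linear speed of green_cone below 0.02 m/s); the robot touches nothing.
It fails at once if the cone is pressed on the stand so hard that the wedging forces on the cup's wall add up to more than 36 N (a push of about 20 N) (contact force between green_cone and rocker above 36 N).
It fails at once if the robot pushes the stand itself with more than 25 N (contact force between any of the fingers, the arm and rocker above 25 N).
It fails at once if the orange cone is moved by more than 20 mm (distance of orange_cone from where it was at the start of the episode above 0.02 m).
It fails at once if the petri dish or the vial is moved by more than 20 mm (distance of any of petri, vial from where it was at the start of the episode above 0.02 m).
It also fails if it takes over 58 s, if anything falls off the work surface, if the arm or the gripper's body presses on something with over 40 N, if the wrist force passes 120 N, or if a joint passes its speed limit or range.

### The arm

A 7-joint arm with a two-finger parallel gripper is mounted at the origin on a cart in front of the work surface, level with it; the furniture and walls round the work are solid. World frame = base frame: x ahead of the robot, y to its left, z up, the work surface at z = 0. Lengths are in m, angles in rad, forces in N, time in s.
With the tool pointing down it reaches from about 0.425 to 0.925 m from the base axis. Payload 6.8 kg.
Tool frame: the origin (TCP) lies midway between the tips of the shut fingers; the grasp point (between the pads) lies 19 mm behind it; z points along the fingers, y is the direction in which the jaws open and shut (so a half turn about z gives the same grasp; the last joint's range is limited). The gripper opens to 85 mm and grips with 20 to 120 N. Pads are 22 mm wide; open, the fingers measure 114 mm over their backs; the gripper's body (76 mm by 85 mm) begins 54 mm behind the grasp point. The pads swing forward as they close: fully open they stand 13 mm farther back than shut.
Start: joints at [-1.346, 0.477, 0.022, 1.555, -0.011, 1.109, -0.083], TCP at [0.221, 0.638, 0.231] pointing down, gripper open.
Joint ranges: [-2.96, 2.96], [-0.34, 2.1], [-1.41, 1.46], [0.24, 2.44], [-1.37, 4.51], [0.17, 1.92], [-2.96, 2.96]. Speed limits (rad/s): [2.39, 2.39, 3.14, 3.14, 3.14, 3.14, 3.14].

### API

Orientations are given as a unit quaternion [w, x, y, z].
In Python, from station import bot gives the robot as it stands. The module is installed in compiled form; this text tells all that it offers.
- The arm moves only by the tool play_rows, never from a script. Its argument "motion" is a list of rows, each a list of 2 entries, a list of its own where there are three numbers: the shift along the tool's x, y, z as a fraction of full scale, then the turn, a rotation vector about the tool's x, y, z as a fraction of full scale. In form: [[[tx, ty, tz], [rx, ry, rz]], ...]. A call has 1 to 8 rows; each row is the pose to reach, as a shift and turn from the pose measured when the call began, along the tool's axes at that moment, turning the shorter way round; what a row does not reach only later rows make up. Full scale, the value 1, is 400 mm for a shift and 360 degrees for a turn. A row lasts 1/10 s, in which the tool goes at most 50 mm and 8.59 degrees, less where a joint would pass 70% of its speed; a pose out of reach is approached as far as the arm can. A call with a number of a shift or a turn outside -1 to 1 is refused whole. A call with a gripper value outside its range is refused whole. "fingers" is the finger opening in mm, from 0 to 85.4, set as the call begins (left out, the last holds). The fingers move at their own pace and stop on an object; "grip_force" is the grip in N (left out, the last holds). Time passes only in rows, so rows that repeat a pose let the fingers close. It gives the time, the measured TCP pose, the force and the opening at its end, in the units of the state.
- bot.get_obs(): the state, without advancing time (a new reading comes with each control period).
- bot.read_camera(name): name is "side" or "top"; returns a dict with "pixels" (400x640x3 uint8, red, green, blue), "range_z" (400x640 float32, m along the optical axis (not along the pixel's ray), 0 where there is no reading), "fovy" (degrees; the focal length in pixels is half the picture's height over the tangent of half this angle, whatever the lens; pixels are square), "cx", "cy" (the principal point, pixels), "k1" (the pictures are not rectified: a ray, as slopes to the right and down, at radius r is drawn at 1 + k1 r^2 times it, then the intrinsics apply), "pose" (4x4, takes a point from camera to world coordinates). Camera axes: x right, y down, z forward; pixel columns grow to the right and rows downward; lengths in m; the calibration is good to about 2 mm. A picture is of the moment at which its call begins.
- bot.hand_in(): hands the job in, once; it reports no verdict.
The state is a dict: "t": time; "q": joint angles; "joint_vel": joint speeds; "joint_torque": joint torques, N m; "eef_pos": TCP position; "tool_rot": TCP orientation; "contact_force": force on the tool from outside, world axes, zero at the start; "torque": the same for the moment, N m; "gripper_width": opening from 0.0 (shut) to 1.0 (fully open).
Only numpy, scipy, OpenCV 4.12 (cv2) and the standard library are available. Lean on these libraries where they do the work, as an engineer would, in place of code of your own. Each camera call takes 0.05 s, during which the arm holds its last target.

## Working session

There is one attempt and no reset: what is moved stays moved. The work goes in short steps, Python scripts to look and compute and a tool call to move; the robot and the scene stay as the last step left them, time stands still between calls to the robot, and variables do not carry over. Pictures are saved under pics/ and viewed, and the job is handed in when it is done.

Besides the shell and the picture viewer there is one more tool, called after ">>>" by a JSON object that holds its "op" and its "data", one argument or row to a line. play_rows: Moves the arm, as the interface text tells. Shift numbers are shares of 400 mm and turn numbers shares of 360 degrees, none past 1 either way. Its arguments: {"type":"object","properties":{"motion":{"type":"array"},"fingers":{"type":"number"},"grip_force":{"type":"number"}},"required":["motion"]}

```bash
mkdir -p pics; ls
cat > h.py <<'E'
import numpy as np, cv2, pickle
from station import bot
def snap(name):
    c=bot.read_camera(name); pickle.dump(c,open(f'{name}.pkl','wb')); return c
def load(name): return pickle.load(open(f'{name}.pkl','rb'))
def K(c):
    f=c['pixels'].shape[0]/2/np.tan(np.radians(c['fovy'])/2); return f
def slopes(c,uv):
    f=K(c); uv=np.atleast_2d(np.array(uv,float)); d=(uv-[c['cx'],c['cy']])/f
    p=d.copy()
    for _ in range(30): p=d/(1+c['k1']*(p**2).sum(1,keepdims=True))
    return p
def ray(c,uv):
    p=slopes(c,uv); d=np.c_[p,np.ones(len(p))]
    T=np.array(c['pose']); return T[:3,3], d@T[:3,:3].T
def onplane(c,uv,z):
    o,d=ray(c,uv); return o+d*((z-o[2])/d[:,2])[:,None]
def cloud(c,mask):
    v,u=np.nonzero(mask&(c['range_z']>0)); p=slopes(c,np.c_[u,v]); z=c['range_z'][v,u]
    T=np.array(c['pose']); return (np.c_[p,np.ones(len(p))]*z[:,None])@T[:3,:3].T+T[:3,3], np.c_[u,v]
def proj(c,P):
    T=np.array(c['pose']); q=(np.atleast_2d(P)-T[:3,3])@T[:3,:3]; p=q[:,:2]/q[:,2:]
    return p*(1+c['k1']*(p**2).sum(1,keepdims=True))*K(c)+[c['cx'],c['cy']]
E
python3 - <<'E'
from h import *
for n in('side','top'):
    c=snap(n); cv2.imwrite(f'pics/{n}0.png',c['pixels'][:,:,::-1]); print(n,c['fovy'],c['cx'],c['cy'],c['k1'],np.round(c['pose'],3).tolist())
print(bot.get_obs())
E
```

```text
pics
side 52.10761408206333 321.70651471555976 199.2856767667694 -0.051006160498256056 [[-0.99, -0.081, 0.113, 0.459], [-0.138, 0.49, -0.861, 0.754], [0.014, -0.868, -0.496, 0.506], [0.0, 0.0, 0.0, 1.0]]
top 42.1546064875825 319.4950150723512 201.2865519208323 0.006580662219015805 [[-0.014, -0.997, 0.077, 0.449], [-1.0, 0.012, -0.018, 0.033], [0.017, -0.077, -0.997, 1.406], [0.0, 0.0, 0.0, 1.0]]
{'t': 0.1, 'q': array([-1.34607262,  0.47772344,  0.0223389 ,  1.55629375, -0.01148353,
        1.10934143, -0.0831097 ]), 'joint_vel': array([ 0.00036358, -0.00349917,  0.00019792, -0.00147619, -0.00073121,
       -0.00126106,  0.00091653]), 'joint_torque': array([ 4.80699353e-03, -5.97764325e+01,  1.61404487e+00, -2.81957388e+01,
        1.29383354e-02,  5.06221506e-03, -3.42477483e-05]), 'eef_pos': array([0.22037348, 0.63746567, 0.23044371]), 'tool_rot': array([-7.01969464e-05,  1.65634132e-01,  9.86186931e-01, -8.15863267e-04]), 'contact_force': array([-0.11562193, -0.98392566,  0.92183762]), 'torque': array([-0.02934221, -0.03122621,  0.01680361]), 'gripper_width': 1.0032226377821007}
```

View pics/side0.png

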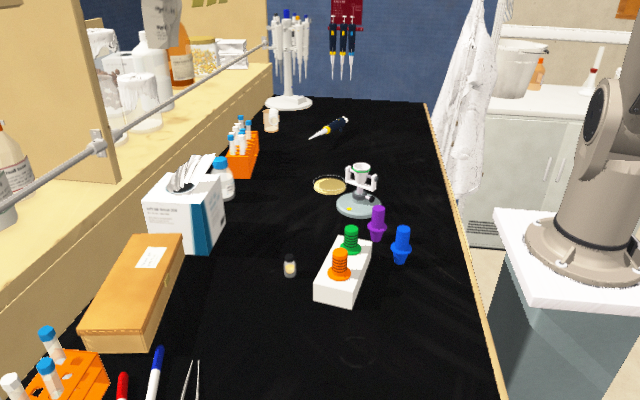

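View pics/top0.png

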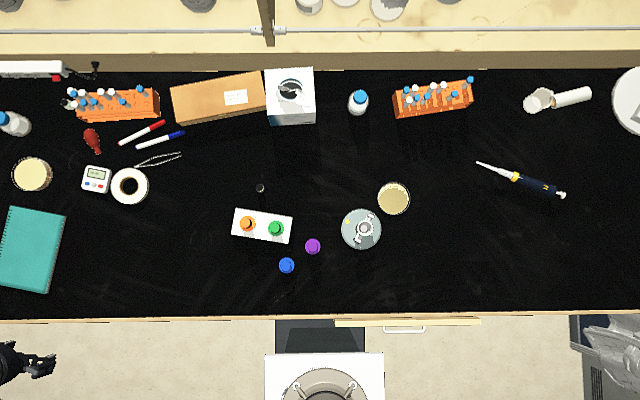

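The side view shows a green cone at (351,238) and an orange one at (340,262), both in the white block. Purple (378,222) and blue (402,243) look-alikes stand beside it, the rocker is at (360,190), the petri dish at (330,186) and the vial at (290,266). In the top view green is at (275,228), orange (248,224), purple (312,246), blue (286,265), the stand (361,229), the petri dish (393,198) and the vial (260,188). Only the cone at (275,228) is green and standing in a block hole, so I'll confirm that one with a crop.

Run:
```python
from h import *
t=load('top'); s=load('side')
a=cv2.resize(t['pixels'][170:280,220:420],None,fx=4,fy=4,interpolation=cv2.INTER_CUBIC)
cv2.imwrite('pics/topc.png',a[:,:,::-1])
b=cv2.resize(s['pixels'][150:310,270:430],None,fx=3.7,fy=3.7,interpolation=cv2.INTER_CUBIC)
cv2.imwrite('pics/sidec.png',b[:,:,::-1])
for n,c in(('top',t),('side',s)):
    hsv=cv2.cvtColor(c['pixels'],cv2.COLOR_RGB2HSV); H,S,V=cv2.split(hsv)
    roi=np.zeros(H.shape,bool)
    if n=='top': roi[170:280,220:420]=1
    else: roi[150:310,270:430]=1
    for col,m in dict(green=(H>45)&(H<85)&(S>150)&(V>60),orange=(H>5)&(H<18)&(S>180)&(V>100),white=(S<40)&(V>200),yellow=(H>20)&(H<35)&(S>120)&(V>100)).items():
        m=m&roi
        k,l,st,ce=cv2.connectedComponentsWithStats(m.astype(np.uint8))
        for i in range(1,k):
            if st[i,4]>8:
                P,_=cloud(c,l==i)
                print(n,col,st[i].tolist(),ce[i].round(1),np.median(P,0).round(4) if len(P) else None, P.min(0).round(3) if len(P) else '',P.max(0).round(3) if len(P) else '')
```

```text
top green [268, 221, 16, 14, 97] [275.2 227.5] [0.4853 0.1246 0.0451] [0.469 0.104 0.038] [0.503 0.144 0.092]
top orange [242, 224, 11, 7, 36] [247.6 227.7] [0.4861 0.1942 0.0448] [0.481 0.185 0.038] [0.495 0.211 0.091]
top white [378, 184, 19, 13, 51] [386.2 188.1] [ 0.5932 -0.1744  0.0054] [ 0.569 -0.201 -0.002] [ 0.602 -0.151  0.014]
top white [398, 185, 3, 5, 9] [398.7 186.6] [ 0.5951 -0.2076  0.0041] [ 0.587 -0.212  0.001] [ 0.599 -0.206  0.011]
top white [402, 187, 5, 6, 10] [403.8 189.8] [ 0.586  -0.2229  0.005 ] [ 0.579 -0.229  0.002] [ 0.593 -0.217  0.009]
top white [231, 208, 61, 36, 1127] [261.3 225.4] [0.4926 0.1619 0.0398] [ 0.445  0.083 -0.007] [0.539 0.247 0.048]
top white [341, 209, 39, 37, 784] [359.1 225.7] [ 0.488  -0.0908  0.0156] [ 0.438 -0.153  0.005] [ 0.534 -0.049  0.115]
top yellow [345, 219, 5, 4, 12] [347.  220.8] [ 0.5021 -0.0658  0.0152] [ 0.499 -0.071  0.012] [ 0.508 -0.061  0.022]
side green [341, 224, 20, 31, 415] [351.  239.2] [0.4848 0.1333 0.0653] [ 0.467 -0.027 -0.003] [0.506 0.144 0.089]
side orange [331, 253, 20, 28, 354] [340.3 267.2] [0.4965 0.
[... 188 characters left out ...]
, 166, 32, 28, 355] [359.5 180.1] [ 0.4847 -0.0936  0.0726] [ 0.446 -0.286 -0.002] [ 0.518 -0.075  0.101]
side white [337, 195, 36, 20, 397] [352.6 206.2] [ 0.4967 -0.0785  0.0136] [ 0.449 -0.131  0.008] [ 0.534 -0.05   0.017]
side white [365, 195, 5, 4, 11] [367.1 196.6] [ 0.4625 -0.0901  0.0362] [ 0.458 -0.139  0.014] [ 0.467 -0.085  0.038]
side white [313, 235, 59, 74, 1832] [339.6 277.4] [0.4976 0.2214 0.0381] [ 0.447  0.033 -0.002] [0.544 0.243 0.041]
side yellow [320, 178, 25, 11, 182] [331.5 183.3] [ 0.5599 -0.2053  0.0046] [ 0.527 -0.249 -0.002] [ 0.59  -0.175  0.009]
side yellow [347, 208, 5, 2, 9] [348.8 208.4] [ 0.5022 -0.0666  0.015 ] [ 0.498 -0.069  0.014] [ 0.507 -0.062  0.016]
```

```bash
ls pics
```

```text
side0.png
sidec.png
top0.png
topc.png
```

View pics/sidec.png

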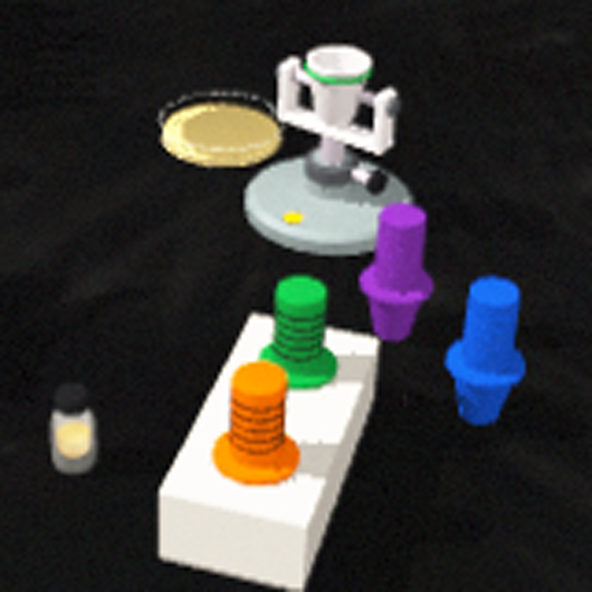

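View pics/topc.png

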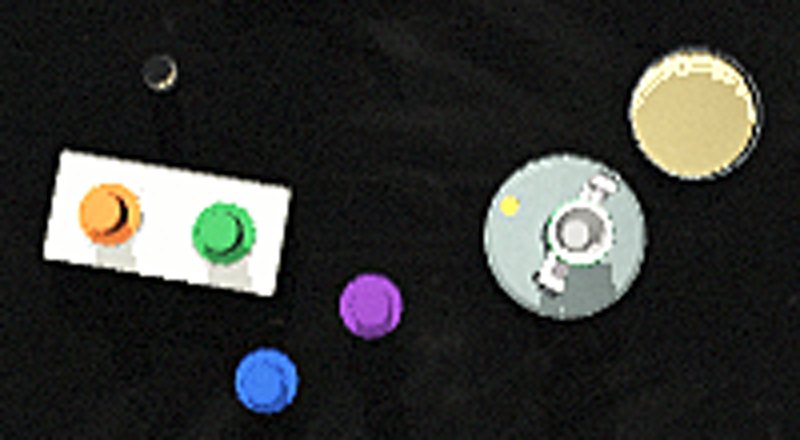

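The crops confirm it: the green-gripped cone is in the block hole nearer the stand, and the blue and purple ones stand loose outside. Next I need exact positions.

Run:
```python
from h import *
def circ(P):
    A=np.c_[2*P[:,:2],np.ones(len(P))]; b=(P[:,:2]**2).sum(1); x=np.linalg.lstsq(A,b,rcond=None)[0]
    return x[:2],np.sqrt(x[2]+x[0]**2+x[1]**2)
for n in('top','side'):
    c=load(n); hsv=cv2.cvtColor(c['pixels'],cv2.COLOR_RGB2HSV); H,S,V=cv2.split(hsv)
    roi=np.zeros(H.shape,bool)
    if n=='top': roi[170:280,220:420]=1
    else: roi[150:310,270:430]=1
    P,uv=cloud(c,roi)
    def keep(m): return P[m],uv[m]
    Hh,Ss,Vv=H[uv[:,1],uv[:,0]],S[uv[:,1],uv[:,0]],V[uv[:,1],uv[:,0]]
    # green grip top by depth / flange
    g=(Hh>45)&(Hh<85)&(Ss>110)&(Vv>50)
    q=P[g&(P[:,1]>0.05)]
    top=q[q[:,2]>0.080]; fl=q[(q[:,2]<0.056)&(q[:,2]>.035)]
    print(n,'grip top',top.mean(0).round(4),len(top),((top.min(0)+top.max(0))/2).round(4),'flange',fl.mean(0).round(4),((fl.min(0)+fl.max(0))/2).round(4))
    # ray cast of grip top colour: bright top
    # block
    if n=='top':
        m=((S<60)&(V>110)|((H>45)&(H<85)&(S>100))|((H>5)&(H<20)&(S>120)&(V>80)))&roi; m[:,300:]=0
        ct=max(cv2.findContours(m.astype(np.uint8),cv2.RETR_EXTERNAL,cv2.CHAIN_APPROX_NONE)[0],key=cv2.contourArea)
        r=cv2.minAreaRect(ct); bx=cv2.boxPoints(r); w=onplane(c,bx,0.04)
        print('block',bx.round(1).tolist(),w.round(4).tolist(),w.mean(0).round(4))
        e=sorted([(np.linalg.norm(w[(i+1)%4]-w[i]),i) for i in range(4)]); print([x[0].round(4) for x in e])
        i=e[-1][1]; d=w[(i+1)%4]-w[i]; d/=np.linalg.norm(d); d*=np.sign(d[1]); print('dir',d.round(4),'hole right',(w.mean(0)-0.038*d).round(4),'left',(w.mean(0)+.038*d).round(4))
    # stand foot
    st=(P[:,1]<-0.03)&(P[:,1]>-0.17)&(P[:,0]<0.56)&(P[:,0]>0.42)
    f=P[st&(P[:,2]>0.009)&(P[:,2]<0.022)]
    print('foot z',np.median(f[:,2]).round(4),len(f))
    m=np.zeros(H.shape,np.uint8); k=st&(P[:,2]>0.006); m[uv[k,1],uv[k,0]]=1
    cup=P[st&(P[:,2]>0.085)]; print('high pts',len(cup),np.percentile(cup[:,2],[5,25,50,75,90,97,100]).round(4),((cup.min(0)+cup.max(0))/2).round(4),cup.mean(0).round(4))
    if n=='top':
        m2=((V>70)&roi); m2[:,:335]=0; m2[:,383:]=0; m2[:208]=0
        ct=max(cv2.findContours(m2.astype(np.uint8),cv2.RETR_EXTERNAL,cv2.CHAIN_APPROX_NONE)[0],key=cv2.contourArea)[:,0]
        W=onplane(c,cv2.convexHull(ct)[:,0],0.014); cc,r=circ(W); print('foot circle@.014',cc.round(4),r.round(4))
    y=(Hh>20)&(Hh<35)&(Ss>100)&(Vv>100)&st
    yw=onplane(c,uv[y].mean(0),0.0145); print('dot',uv[y].mean(0).round(1),yw.round(4),y.sum())
    # green ring on the cup
    gr=(Hh>45)&(Hh<85)&(Ss>60)&(Vv>40)&(P[:,1]<0)
    gu=uv[gr]; print('ring px',len(gu),gu.min(0) if len(gu) else '',gu.max(0) if len(gu) else '')
```

```text
top grip top [0.4854 0.1241 0.087 ] 80 [0.4853 0.1235 0.0866] flange [0.4849 0.1225 0.0436] [0.4851 0.124  0.0445]
block [[229.60000610351562, 233.8000030517578], [234.39999389648438, 205.39999389648438], [293.1000061035156, 215.39999389648438], [288.29998779296875, 243.6999969482422]] [[0.4717, 0.2443, 0.04], [0.5459, 0.2317, 0.04], [0.5177, 0.0776, 0.04], [0.4435, 0.0909, 0.04]] [0.4947 0.1611 0.04  ]
[np.float64(0.0753), np.float64(0.0753), np.float64(0.1559), np.float64(0.1566)]
dir [ 0.1804  0.9836 -0.    ] hole right [0.4878 0.1238 0.04  ] left [0.5015 0.1985 0.04  ]
foot z 0.0142 905
high pts 236 [0.0888 0.0942 0.1005 0.1071 0.11   0.1119 0.1148] [ 0.4796 -0.1029  0.1002] [ 0.4804 -0.1036  0.1003]
foot circle@.014 [ 0.4813 -0.1026] 0.0546
dot [346.9 221.1] [[ 0.5018 -0.0657  0.0145]] 14
ring px 18 [356 223] [371 236]
side grip top [0.4867 0.1276 0.0856] 122 [0.487  0.1247 0.0844] flange [0.4822 0.1316 0.0461] [0.4861 0.1273 0.0482]
foot z 0.0136 594
high pts 318 [0.0866 0.0914 0.0969 0.1041 0.1078 0.1085 0.1098] [ 0.4825 -0.1014  0.0974] [ 0.4815 -0.099   0.0977]
dot [337.4 194.8] [[ 0.5357 -0.1267  0.0145]] 60
ring px 59 [344 166] [370 230]
```

```bash
cat >> h.py <<'E'
from scipy.spatial.transform import Rotation as Ro
AXIS=np.array([0.481,-0.1026]); YD=np.array([0.49,0.872,0]); YD/=np.linalg.norm(YD)
XD=np.array([YD[1],-YD[0],0])   # stand x
def RD(tilt=0):  # tool down, y along stand y; tilt about stand x (positive: mouth to +y means rotate by -tilt about x)
    z=np.array([0,0,-1.]); y=YD; x=np.cross(y,z); R=np.c_[x,y,z]
    return Ro.from_rotvec(-tilt*XD)*Ro.from_matrix(R)
def cur():
    o=bot.get_obs(); q=o['tool_rot']; return o['eef_pos'],Ro.from_quat([q[1],q[2],q[3],q[0]]),o
def row(p,R,base=None):
    p0,R0,_=base or cur()
    s=R0.inv().apply(np.array(p)-p0)/0.4; r=(R0.inv()*R).as_rotvec()/(2*np.pi)
    return s.round(4).tolist(),r.round(4).tolist()
E
python3 - <<'E'
from h import *
c=load('top')
b=cur(); print(b[0],b[1].as_matrix().round(3).tolist(), 'stand x',XD)
for f in(0.5,1):
    p=b[0]+f*(np.array([0.486,0.124,0.2])-b[0]); print(p,row(p,RD(),b))
hsv=c['pixels'][215:245,350:380]; im=cv2.resize(hsv,None,fx=18,fy=18,interpolation=cv2.INTER_NEAREST); cv2.imwrite('pics/cup.png',im[:,:,::-1])
print(onplane(c,[[364.2,228]],.11), onplane(c,[[360.8,229.3]],.014))
print('proj of axis at .11 and .12',proj(c,[[*AXIS,.11],[*AXIS,.014]]))
E
```

```text
[0.22037348 0.63746567 0.23044371] [[-0.945, 0.327, -0.0], [0.327, 0.945, -0.002], [-0.0, -0.002, -1.0]] stand x [ 0.87178905 -0.48988146  0.        ]
[0.35318674 0.38073284 0.21522186] ([-0.5235, -0.4981, 0.0389], [-0.0003, 0.0, 0.0285])
[0.486 0.124 0.2  ] ([-1.047, -0.9962, 0.0779], [-0.0003, 0.0, 0.0285])
[[ 0.48034647 -0.10179881  0.11      ]] [[ 0.47929318 -0.10256039  0.014     ]]
proj of axis at .11 and .12 [[364.51470766 227.73395923]
 [360.8020431  228.66300012]]
```

View pics/cup.png

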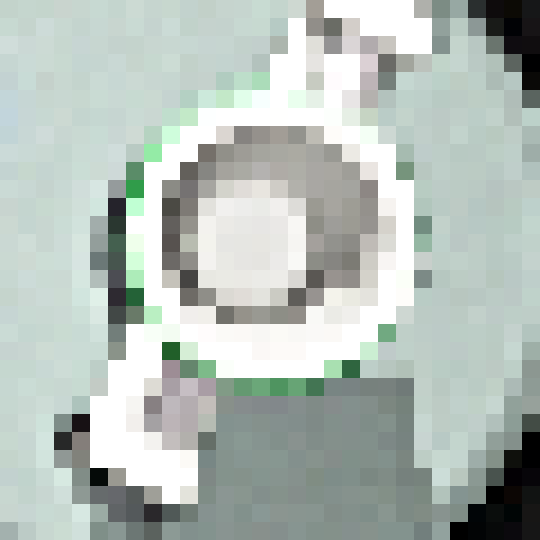

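The cup rim in the top image is centred at about (364.8, 227.5). My stand axis at 0.11 m projects to (364.5, 227.7), so they agree. I'll move towards the cone.

>>> {"op": "play_rows", "data": {
  "motion": [
    [[-0.1,-0.1,0],[0,0,0.01]],
    [[-0.2,-0.19,0],[0,0,0.0285]],
    [[-0.29,-0.28,0.0],[0,0,0.0285]],
    [[-0.38,-0.36,0.0],[0,0,0.0285]],
    [[-0.47,-0.45,0.0],[0,0,0.0285]],
    [[-0.56,-0.53,0.0],[0,0,0.0285]],
    [[-0.65,-0.62,0.0],[0,0,0.0285]],
    [[-0.74,-0.71,0.0],[0,0,0.0285]]
  ],
  "fingers": 50,
  "grip_force": 40
}}

```text
t: 0.9
eef_pos: [0.4031, 0.2799, 0.2308]
tool_rot: [-0.0, 0.253, 0.967, -0.001]
contact_force: [0.5, -0.1, -0.4]
gripper_width: 0.586
```

Run:
```python
from h import *
b=cur(); print(b[0],b[2]['t'],b[2]['q'].round(2),b[2]['contact_force'],b[2]['gripper_width'])
print(row([.486,.124,.14],RD(),b))
```

```text
[0.40307513 0.27987128 0.2307942 ] 0.9 [-0.92  0.17  0.2   2.   -0.04  0.98  0.37] [ 0.51765832 -0.12111015 -0.36448389] 0.5858420105730074
([-0.3715, -0.2378, 0.2275], [-0.0003, 0.0, 0.0])
```

>>> {"op": "play_rows", "data": {
  "motion": [
    [[-0.1,-0.06,0.05],[0,0,0]],
    [[-0.19,-0.12,0.1],[0,0,0]],
    [[-0.28,-0.18,0.15],[0,0,0]],
    [[-0.35,-0.225,0.2],[0,0,0]],
    [[-0.3715,-0.238,0.2275],[0,0,0]],
    [[-0.3715,-0.238,0.2275],[0,0,0]],
    [[-0.3715,-0.238,0.2275],[0,0,0]]
  ]
}}

```text
t: 1.6
eef_pos: [0.4856, 0.1252, 0.1401]
tool_rot: [-0.0, 0.253, 0.968, -0.001]
contact_force: [0.1, -0.0, 0.5]
gripper_width: 0.585
```

Run:
```python
from h import *
b=cur(); print(b[0],b[2]['t'],b[2]['contact_force'],b[2]['gripper_width'])
print(row([.486,.124,.052],RD(),b))
for n in('top','side'):
    c=snap(n); a=c['pixels'][170:300,220:400] if n=='top' else c['pixels'][140:300,270:430]
    cv2.imwrite(f'pics/{n}1.png',cv2.resize(a,None,fx=3.6,fy=3.6)[:,:,::-1])
```

```text
[0.48561814 0.12521054 0.14011294] 1.6 [ 0.14743567 -0.03817261  0.47607575] 0.5851460228291925
([-0.0024, -0.0018, 0.2203], [-0.0002, -0.0001, 0.0002])
```

View pics/side1.png

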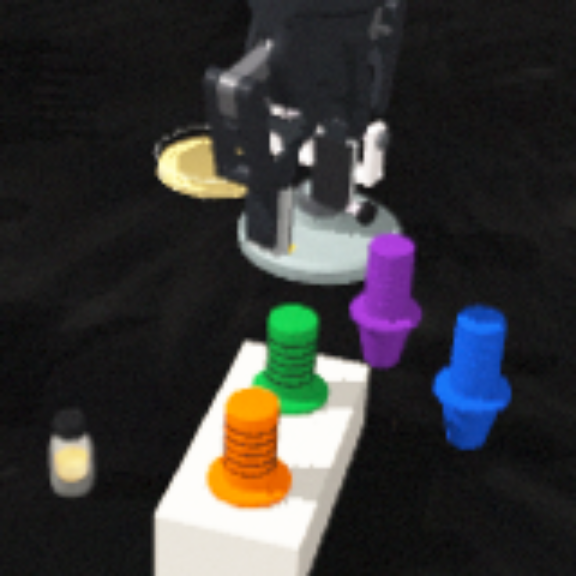

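The open fingers, tips near (268,245) and (335,205) in the crop, straddle the green cone's axis with nothing in the way. I'll lower and grip.

>>> {"op": "play_rows", "data": {
  "motion": [
    [[-0.001,-0.001,0.05],[0,0,0]],
    [[-0.001,-0.001,0.1],[0,0,0]],
    [[-0.002,-0.002,0.15],[0,0,0]],
    [[-0.002,-0.002,0.19],[0,0,0]],
    [[-0.002,-0.002,0.21],[0,0,0]],
    [[-0.002,-0.002,0.22],[0,0,0]],
    [[-0.002,-0.002,0.22],[0,0,0]]
  ]
}}

```text
t: 2.4
eef_pos: [0.4862, 0.1255, 0.053]
tool_rot: [0.0, 0.251, 0.968, 0.0]
contact_force: [-0.1, -0.5, 0.9]
gripper_width: 0.586
```

>>> {"op": "play_rows", "data": {
  "motion": [
    [[0,0,0],[0,0,0]],
    [[0,0,0],[0,0,0]],
    [[0,0,0],[0,0,0]],
    [[0,0,0],[0,0,0]],
    [[0,0,0],[0,0,0]],
    [[0,0,0],[0,0,0]]
  ],
  "fingers": 15,
  "grip_force": 60
}}

```text
t: 3.0
eef_pos: [0.4862, 0.125, 0.0539]
tool_rot: [0.0, 0.252, 0.968, 0.0]
contact_force: [-2.8, -1.8, 6.2]
gripper_width: 0.288
```

Run:
```python
from h import *
b=cur(); print(b[0],b[2]['t'],b[2]['contact_force'],b[2]['gripper_width'])
for n in('side',):
    c=snap(n); a=c['pixels'][140:300,270:430]
    cv2.imwrite(f'pics/{n}2.png',cv2.resize(a,None,fx=3.6,fy=3.6)[:,:,::-1])
```

```text
[0.48620132 0.12499287 0.05386083] 3.0 [-2.79097888 -1.79001819  6.15864736] 0.287751885176552
```

View pics/side2.png

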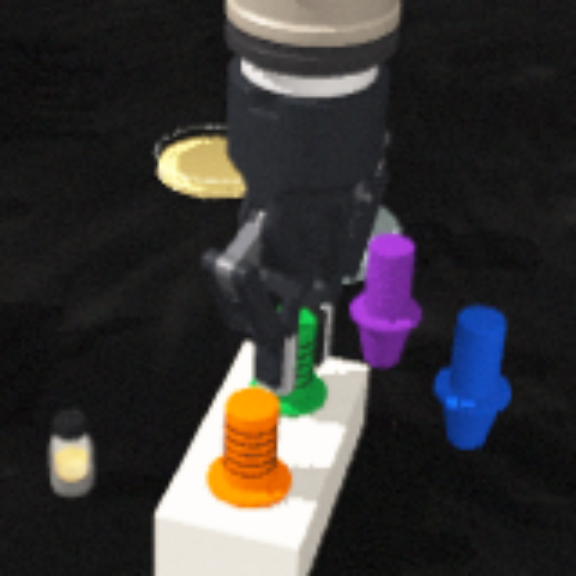

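The fingers hold the green grip at crop (305,345). Lifting.

>>> {"op": "play_rows", "data": {
  "motion": [
    [[0,0,-0.01],[0,0,0]],
    [[0,0,-0.03],[0,0,0]],
    [[0,0,-0.08],[0,0,0]],
    [[0,0,-0.15],[0,0,0]],
    [[0,0,-0.24],[0,0,0]],
    [[0,0,-0.33],[0,0,0]],
    [[0,0,-0.38],[0,0,0]],
    [[0,0,-0.38],[0,0,0]]
  ]
}}

```text
t: 3.85
eef_pos: [0.4881, 0.1257, 0.2094]
tool_rot: [0.003, 0.252, 0.968, 0.002]
contact_force: [-0.5, 1.0, -2.7]
gripper_width: 0.289
```

Run:
```python
from h import *
b=cur(); print(b[0],b[2]['t'],b[2]['contact_force'],b[2]['gripper_width'])
print(row([*AXIS,.21],RD(),b))
for n in('side',):
    c=snap(n); a=c['pixels'][120:300,260:430]
    cv2.imwrite(f'pics/{n}3.png',cv2.resize(a,None,fx=3.3,fy=3.3)[:,:,::-1])
```

```text
[0.48806171 0.12567878 0.20935666] 3.85 [-0.45993173  1.01576422 -2.7246166 ] 0.28916213885386566
([-0.2626, -0.507, -0.0035], [0.0009, 0.0007, 0.0005])
```

View pics/side3.png

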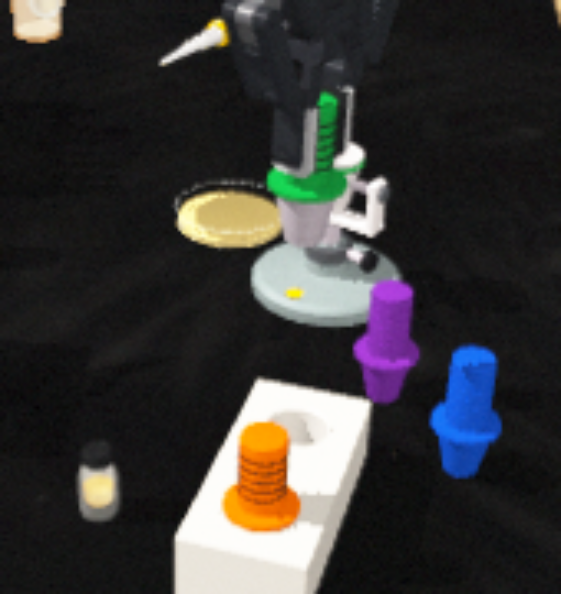

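The cone is out and held upright, its flange at crop (307,183), with the empty hole behind the orange cone. Moving over the cup.

>>> {"op": "play_rows", "data": {
  "motion": [
    [[-0.04,-0.07,0],[0.001,0.0007,0]],
    [[-0.09,-0.17,0],[0.001,0.0007,0]],
    [[-0.14,-0.27,0],[0.001,0.0007,0]],
    [[-0.19,-0.37,0],[0.001,0.0007,0]],
    [[-0.23,-0.45,0],[0.001,0.0007,0]],
    [[-0.255,-0.495,0],[0.001,0.0007,0]],
    [[-0.2626,-0.507,-0.0035],[0.001,0.0007,0]],
    [[-0.2626,-0.507,-0.0035],[0.001,0.0007,0]]
  ]
}}

```text
t: 4.7
eef_pos: [0.4792, -0.1031, 0.2074]
tool_rot: [-0.002, 0.252, 0.968, -0.001]
contact_force: [0.6, 0.4, -1.7]
gripper_width: 0.286
```

>>> {"op": "play_rows", "data": {
  "motion": [
    [[0,0,0],[0,0,0]],
    [[0,0,0],[0,0,0]]
  ]
}}

```text
t: 4.9
eef_pos: [0.4791, -0.1015, 0.2069]
tool_rot: [-0.003, 0.251, 0.968, -0.001]
contact_force: [0.3, -0.2, -2.7]
gripper_width: 0.289
```

Run:
```python
from h import *
b=cur(); print(b[0],b[2]['t'],b[2]['contact_force'],b[2]['torque'],b[2]['gripper_width'])
print(row([*AXIS,.165],RD(),b))
for n in('top','side'):
    c=snap(n); a=c['pixels'][170:290,300:420] if n=='top' else c['pixels'][100:230,290:430]
    cv2.imwrite(f'pics/{n}4.png',cv2.resize(a,None,fx=4.6,fy=4.6,interpolation=cv2.INTER_CUBIC)[:,:,::-1])
    if n=='side':
        print('axis pts .11 .014', proj(c,[[*AXIS,.11],[*AXIS,.014]]), 'tcp axis @flange,foot', proj(c,[[b[0][0],b[0][1],.21-.014],[b[0][0],b[0][1],.21-.046]]))
```

```text
[ 0.47914519 -0.10145603  0.20689277] 4.9 [ 0.32700353 -0.21538782 -2.68378438] [ 0.01734902 -0.01976957 -0.00354901] 0.2889267292567841
([-0.0059, 0.0002, 0.1047], [-0.0007, -0.0007, 0.0007])
axis pts .11 .014 [[361.39839466 165.38872391]
 [358.91689144 201.65386695]] tcp axis @flange,foot [[364.63493254 129.93292839]
 [363.70009798 143.60255489]]
```

View pics/side4.png

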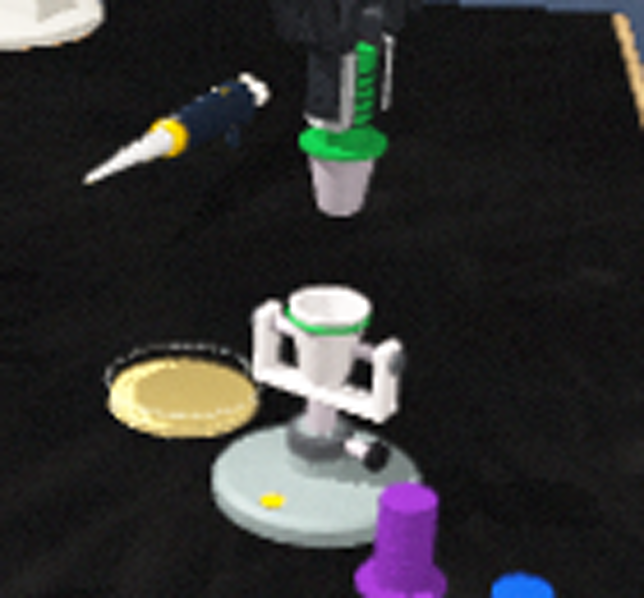

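View pics/top4.png

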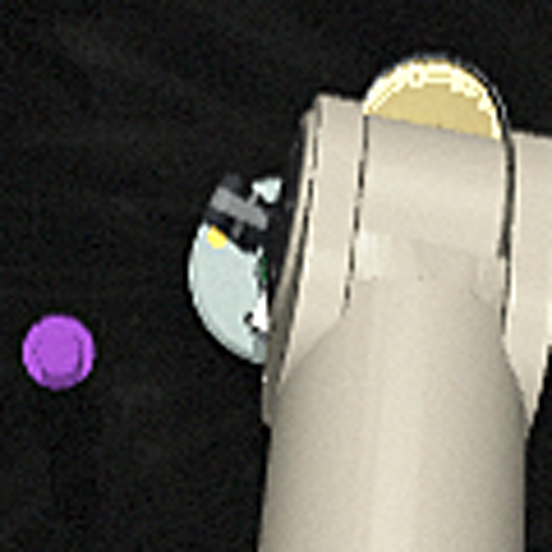

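In the side view the cup rim is centred at u≈361.5 and my axis projects to 361.4. The cone's flange and foot are at 364.6 and 364.1, against 364.6 and 363.7 predicted, so the cone sits on the TCP axis and upright. I'll correct the 2 mm in x and start down.

>>> {"op": "play_rows", "data": {
  "motion": [
    [[-0.003,0,0.03],[-0.0007,-0.0007,0.0007]],
    [[-0.006,0,0.07],[-0.0007,-0.0007,0.0007]],
    [[-0.006,0,0.11],[-0.0007,-0.0007,0.0007]],
    [[-0.006,0,0.14],[-0.0007,-0.0007,0.0007]],
    [[-0.006,0,0.15],[-0.0007,-0.0007,0.0007]],
    [[-0.006,0,0.15],[-0.0007,-0.0007,0.0007]],
    [[-0.006,0,0.15],[-0.0007,-0.0007,0.0007]]
  ]
}}

```text
t: 5.7
eef_pos: [0.4815, -0.1031, 0.1477]
tool_rot: [0.001, 0.253, 0.967, 0.0]
contact_force: [0.2, 0.5, -1.8]
gripper_width: 0.287
```

Run:
```python
from h import *
b=cur(); print(b[0],b[2]['t'],b[2]['contact_force'],b[2]['torque'])
print(row([*AXIS,.14],RD(),b))
```

```text
[ 0.48150315 -0.10310114  0.14767796] 5.7 [ 0.21785325  0.47889827 -1.75344636] [0.00341097 0.01383809 0.01322371]
([0.0017, 0.0005, 0.0192], [0.0001, 0.0002, -0.0])
```

>>> {"op": "play_rows", "data": {
  "motion": [
    [[0.001,0,0.006],[0,0,0]],
    [[0.001,0,0.012],[0,0,0]],
    [[0.001,0,0.018],[0,0,0]],
    [[0.001,0,0.018],[0,0,0]]
  ]
}}

```text
t: 6.1
eef_pos: [0.481, -0.1029, 0.1402]
tool_rot: [0.0, 0.253, 0.967, 0.0]
contact_force: [0.4, 0.3, -1.3]
gripper_width: 0.289
```

>>> {"op": "play_rows", "data": {
  "motion": [
    [[0,0,0.004],[0,0,0]],
    [[0,0,0.008],[0,0,0]]
  ]
}}

```text
t: 6.3
eef_pos: [0.481, -0.1029, 0.1369]
tool_rot: [0.0, 0.253, 0.967, 0.0]
contact_force: [-0.1, 0.6, -2.4]
gripper_width: 0.286
```

>>> {"op": "play_rows", "data": {
  "motion": [
    [[0,0,0.004],[0,0,0]],
    [[0,0,0.006],[0,0,0]]
  ]
}}

```text
t: 6.5
eef_pos: [0.4809, -0.1028, 0.1343]
tool_rot: [0.0, 0.253, 0.967, 0.0]
contact_force: [-0.7, 0.5, -1.9]
gripper_width: 0.289
```

>>> {"op": "play_rows", "data": {
  "motion": [
    [[0,0,0.003],[0,0,0]],
    [[0,0,0.005],[0,0,0]]
  ]
}}

```text
t: 6.7
eef_pos: [0.4808, -0.1028, 0.1322]
tool_rot: [0.0, 0.253, 0.967, 0.0]
contact_force: [-0.3, 0.1, -2.4]
gripper_width: 0.29
```

>>> {"op": "play_rows", "data": {
  "motion": [
    [[0,0,0.003],[0,0,0]],
    [[0,0,0.005],[0,0,0]]
  ]
}}

```text
t: 6.9
eef_pos: [0.4809, -0.1029, 0.1301]
tool_rot: [0.0, 0.253, 0.967, 0.0]
contact_force: [1.5, -0.2, -2.2]
gripper_width: 0.292
```

>>> {"op": "play_rows", "data": {
  "motion": [
    [[0,0,0.0025],[0,0,0]],
    [[0,0,0.004],[0,0,0]]
  ]
}}

```text
t: 7.1
eef_pos: [0.481, -0.1031, 0.1285]
tool_rot: [0.0, 0.253, 0.967, 0.0]
contact_force: [0.3, -0.7, -1.2]
gripper_width: 0.286
```

>>> {"op": "play_rows", "data": {
  "motion": [
    [[0,0,0.0025],[0,0,0]],
    [[0,0,0.004],[0,0,0]]
  ]
}}

```text
t: 7.3
eef_pos: [0.481, -0.1034, 0.1271]
tool_rot: [0.0, 0.253, 0.967, -0.0]
contact_force: [-1.5, 0.1, 5.5]
gripper_width: 0.288
```

>>> {"op": "play_rows", "data": {
  "motion": [
    [[0,0,0.0025],[0,0,0]],
    [[0,0,0.004],[0,0,0]]
  ]
}}

```text
t: 7.5
eef_pos: [0.4812, -0.1035, 0.1266]
tool_rot: [0.001, 0.254, 0.967, 0.0]
contact_force: [-6.3, 0.3, 19.3]
gripper_width: 0.286
```

Contact: the seat is at TCP z ≈ 0.127, and the last step overshot to 19 N. I'll ease off right away.

>>> {"op": "play_rows", "data": {
  "motion": [
    [[0,0,0.0],[0,0,0]]
  ]
}}

```text
t: 7.6
eef_pos: [0.481, -0.1035, 0.1269]
tool_rot: [0.0, 0.254, 0.967, 0.001]
contact_force: [-0.2, -0.9, -5.0]
gripper_width: 0.284
```

>>> {"op": "play_rows", "data": {
  "motion": [
    [[0,0,0.0],[0,0,0]],
    [[0,0,0.0],[0,0,0]],
    [[0,0,0.0],[0,0,0]]
  ]
}}

```text
t: 7.9
eef_pos: [0.4809, -0.1035, 0.1268]
tool_rot: [0.0, 0.254, 0.967, 0.001]
contact_force: [-0.3, -0.4, 0.6]
gripper_width: 0.287
```

Run:
```python
from h import *
b=cur(); print(b[0],b[2]['t'],b[2]['contact_force'],b[2]['torque'])
print(row([*AXIS,b[0][2]],RD(),b))
```

```text
[ 0.4809493  -0.10349369  0.12682599] 7.9 [-0.29529707 -0.43292847  0.60469062] [-0.15842041  0.16894696 -0.00433941]
([0.001, 0.002, 0.0], [0.0002, 0.0, -0.0002])
```

>>> {"op": "play_rows", "data": {
  "motion": [
    [[0,0,0.0005],[0,0,0]],
    [[0,0,0.001],[0,0,0]],
    [[0,0,0.001],[0,0,0]]
  ]
}}

```text
t: 8.2
eef_pos: [0.4811, -0.1035, 0.1268]
tool_rot: [0.0, 0.254, 0.967, 0.001]
contact_force: [-2.6, 0.0, 4.9]
gripper_width: 0.287
```

>>> {"op": "play_rows", "data": {
  "motion": [
    [[0,0,0.001],[0,0,0]],
    [[0,0,0.0015],[0,0,0]],
    [[0,0,0.0015],[0,0,0]],
    [[0,0,0.0015],[0,0,0]]
  ]
}}

```text
t: 8.6
eef_pos: [0.4811, -0.1036, 0.1267]
tool_rot: [0.0, 0.254, 0.967, 0.001]
contact_force: [-3.0, -0.4, 9.3]
gripper_width: 0.286
```

>>> {"op": "play_rows", "data": {
  "motion": [
    [[0,0,0.0015],[0,0,0]],
    [[0,0,0.0015],[0,0,0]],
    [[0,0,0.0015],[0,0,0]],
    [[0,0,0.0015],[0,0,0]],
    [[0,0,0.0015],[0,0,0]]
  ]
}}

```text
t: 9.1
eef_pos: [0.4811, -0.1035, 0.1267]
tool_rot: [0.0, 0.254, 0.967, 0.001]
contact_force: [-4.2, -0.5, 9.3]
gripper_width: 0.289
```

>>> {"op": "play_rows", "data": {
  "motion": [
    [[0,0,0.0015],[0,0,0]],
    [[0,0,0.0015],[0,0,0]],
    [[0,0,0.0015],[0,0,0]]
  ]
}}

```text
t: 9.4
eef_pos: [0.4811, -0.1036, 0.1267]
tool_rot: [0.0, 0.254, 0.967, 0.001]
contact_force: [-3.4, 0.9, 8.9]
gripper_width: 0.283
```

Run:
```python
from h import *
b=cur(); print(b[0],b[2]['t'],b[2]['contact_force'],b[2]['torque'],b[1].as_matrix()[:,2])
c=snap('side'); a=c['pixels'][100:230,290:430]
cv2.imwrite(f'pics/side5.png',cv2.resize(a,None,fx=4.6,fy=4.6,interpolation=cv2.INTER_CUBIC)[:,:,::-1])
```

```text
[ 0.48111223 -0.10359417  0.1267009 ] 9.4 [-3.37608642  0.877059    8.942734  ] [-0.00991942  0.88481306  0.00632793] [ 8.34687578e-04  2.37411978e-03 -9.99996833e-01]
```

View pics/side5.png

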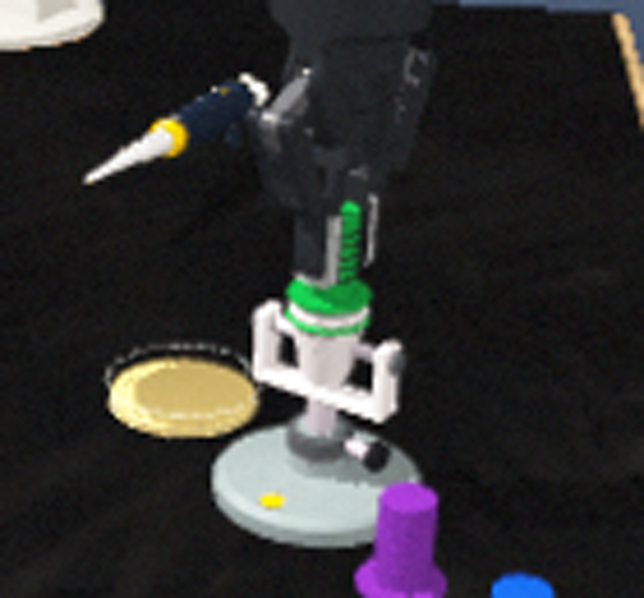

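The cone is seated: its flange at crop (328,300) is right on the cup's green ring, and three readings show a net push of about 11 N once the cone's weight (~2 N) is allowed for. I'll ease to a light load and work out the tilt about the pivot.

>>> {"op": "play_rows", "data": {
  "motion": [
    [[0.0,0,0.0003],[0,0,0]],
    [[0.0005,0,0.0],[0,0,0]],
    [[0.0005,0,0.0],[0,0,0]],
    [[0.0005,0,0],[0,0,0]]
  ]
}}

```text
t: 9.85
eef_pos: [0.481, -0.1036, 0.1268]
tool_rot: [0.0, 0.254, 0.967, 0.001]
contact_force: [-1.5, -0.4, 4.4]
gripper_width: 0.291
```

```bash
cat > tilt.py <<'E'
from h import *
import sys
b=cur(); p0=b[0]; print(p0,b[2]['t'],b[2]['contact_force'],b[2]['torque'])
P=np.array([float(sys.argv[1]),float(sys.argv[2]),0.0900]); h=float(sys.argv[3])-P[2]
u=b[1].as_matrix()[:,2]; print('tilt now',np.arctan2(-u@YD,-u[2]).round(4),'xtilt',np.arctan2(-u@XD,-u[2]).round(4))
for t in map(float,sys.argv[4:]):
    print(t,row(P+h*(np.cos(t)*np.array([0,0,1])+np.sin(t)*YD),RD(t),b))
E
python3 tilt.py 0.4811 -0.1035 0.1268 0 .03 .06 .09 .12 .15 .175
```

```text
[ 0.48099193 -0.10356745  0.12677162] 9.85 [-1.46019104 -0.38767779  4.43458033] [-0.1699326   0.44285615  0.01763768]
tilt now -0.0025 xtilt 0.0003
0.0 ([-0.0002, 0.0003, -0.0001], [0.0004, -0.0, -0.0002])
0.03 ([-0.0001, 0.003, -0.0], [0.0052, -0.0001, -0.0002])
0.06 ([-0.0001, 0.0058, 0.0001], [0.0099, -0.0001, -0.0002])
0.09 ([-0.0001, 0.0085, 0.0003], [0.0147, -0.0001, -0.0002])
0.12 ([-0.0001, 0.0113, 0.0006], [0.0195, -0.0001, -0.0002])
0.15 ([-0.0001, 0.014, 0.001], [0.0243, -0.0001, -0.0002])
0.175 ([-0.0001, 0.0163, 0.0014], [0.0282, -0.0001, -0.0002])
```

>>> {"op": "play_rows", "data": {
  "motion": [
    [[0,0.0015,0],[0.0026,0,0]],
    [[0,0.003,0],[0.0052,0,0]],
    [[0,0.0044,0.0],[0.0075,0,0]],
    [[0,0.0058,0.0001],[0.0099,0,0]]
  ]
}}

```text
t: 10.25
eef_pos: [0.4821, -0.1015, 0.1267]
tool_rot: [-0.008, 0.254, 0.967, -0.03]
contact_force: [-2.8, -1.6, 2.0]
gripper_width: 0.29
```

```bash
python3 tilt.py 0.4811 -0.1035 0.1268 .06 .08 .1 .12 .14 .16 .175
```

```text
[ 0.48212581 -0.10151868  0.12670786] 10.25 [-2.79254942 -1.62397654  1.99531187] [-0.25145626  0.44006068  0.02910987]
tilt now 0.0614 xtilt 0.0004
0.06 ([-0.0002, -0.0001, -0.0001], [-0.0002, -0.0001, -0.0002])
0.08 ([-0.0002, 0.0018, -0.0], [0.003, -0.0001, -0.0002])
0.1 ([-0.0002, 0.0036, 0.0], [0.0061, -0.0001, -0.0002])
0.12 ([-0.0002, 0.0055, 0.0001], [0.0093, -0.0001, -0.0002])
0.14 ([-0.0002, 0.0073, 0.0002], [0.0125, -0.0001, -0.0002])
0.16 ([-0.0002, 0.0091, 0.0004], [0.0157, -0.0001, -0.0002])
0.175 ([-0.0002, 0.0105, 0.0005], [0.0181, -0.0001, -0.0002])
```

>>> {"op": "play_rows", "data": {
  "motion": [
    [[0,0.0018,0.0002],[0.003,0,0]],
    [[0,0.0036,0.0003],[0.0061,0,0]],
    [[0,0.0055,0.0004],[0.0093,0,0]],
    [[0,0.0073,0.0005],[0.0125,0,0]],
    [[0,0.0091,0.0007],[0.0157,0,0]],
    [[0,0.0105,0.0008],[0.0181,0,0]],
    [[0,0.0105,0.0008],[0.0181,0,0]],
    [[0,0.0105,0.0008],[0.0181,0,0]]
  ]
}}

```text
t: 11.05
eef_pos: [0.4842, -0.0978, 0.1261]
tool_rot: [-0.022, 0.253, 0.964, -0.085]
contact_force: [-2.1, -2.0, 4.7]
gripper_width: 0.286
```

```bash
python3 tilt.py 0.4811 -0.1035 0.1268 .175 .14 .1 .06 .02 0
python3 - <<'E'
from h import *
c=snap('side'); a=c['pixels'][100:230,290:430]
cv2.imwrite(f'pics/side6.png',cv2.resize(a,None,fx=4.6,fy=4.6,interpolation=cv2.INTER_CUBIC)[:,:,::-1])
E
```

```text
[ 0.48423918 -0.09779811  0.12613048] 11.05 [-2.1350419  -1.97132922  4.72153136] [-0.08810483  0.46053246 -0.12342701]
tilt now 0.1758 xtilt 0.0006
0.175 ([-0.0001, -0.0003, -0.0002], [-0.0001, -0.0001, -0.0002])
0.14 ([-0.0001, -0.0035, -0.0002], [-0.0057, -0.0001, -0.0002])
0.1 ([-0.0001, -0.0072, 0.0], [-0.0121, -0.0001, -0.0002])
0.06 ([-0.0002, -0.0109, 0.0004], [-0.0184, -0.0001, -0.0002])
0.02 ([-0.0002, -0.0145, 0.0009], [-0.0248, -0.0001, -0.0002])
0.0 ([-0.0002, -0.0163, 0.0012], [-0.028, -0.0001, -0.0002])
```

View pics/side6.png

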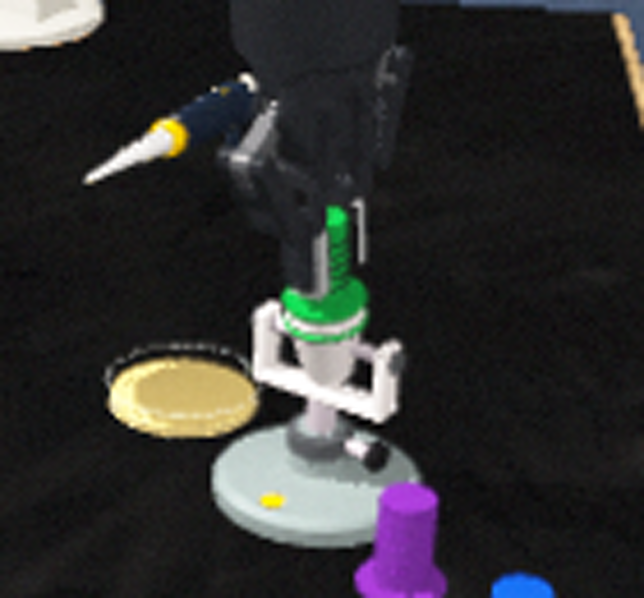

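Cup and cone now lean together towards the yellow dot: the flange moved from (328,300) to (323,302) and the ring tilted with it. The tool reads 0.176 rad. Now back through upright to the other side.

>>> {"op": "play_rows", "data": {
  "motion": [
    [[0,-0.0018,0],[-0.0028,0,0]],
    [[0,-0.0035,0],[-0.0057,0,0]],
    [[0,-0.0053,0.0],[-0.009,0,0]],
    [[0,-0.0072,0.0002],[-0.0121,0,0]],
    [[0,-0.009,0.0004],[-0.0153,0,0]],
    [[0,-0.0109,0.0006],[-0.0184,0,0]],
    [[0,-0.0145,0.0011],[-0.0248,0,0]],
    [[0,-0.0163,0.0014],[-0.028,0,0]]
  ]
}}

```text
t: 11.9
eef_pos: [0.4809, -0.1037, 0.1268]
tool_rot: [0.0, 0.254, 0.967, 0.001]
contact_force: [-2.0, -0.4, 3.7]
gripper_width: 0.287
```

```bash
python3 tilt.py 0.4811 -0.1035 0.1268 0 -.03 -.06 -.09 -.12 -.15 -.175
```

```text
[ 0.48093137 -0.10368606  0.12675891] 11.9 [-2.02130606 -0.43203926  3.71249078] [-0.07101657  0.43221278  0.05375661]
tilt now -0.0026 xtilt 0.0002
0.0 ([-0.0001, 0.0006, -0.0001], [0.0004, -0.0, -0.0004])
-0.03 ([-0.0001, -0.0021, -0.0001], [-0.0044, -0.0, -0.0004])
-0.06 ([-0.0002, -0.0049, 0.0001], [-0.0091, -0.0, -0.0004])
-0.09 ([-0.0002, -0.0077, 0.0002], [-0.0139, -0.0, -0.0004])
-0.12 ([-0.0002, -0.0104, 0.0005], [-0.0187, -0.0, -0.0004])
-0.15 ([-0.0002, -0.0131, 0.0009], [-0.0235, -0.0, -0.0004])
-0.175 ([-0.0002, -0.0154, 0.0013], [-0.0274, 0.0, -0.0004])
```

>>> {"op": "play_rows", "data": {
  "motion": [
    [[0,-0.0012,0],[-0.0022,0,0]],
    [[0,-0.0023,0],[-0.0044,0,0]],
    [[0,-0.0036,0.0001],[-0.0067,0,0]],
    [[0,-0.005,0.0002],[-0.0091,0,0]],
    [[0,-0.0064,0.0003],[-0.0115,0,0]],
    [[0,-0.0078,0.0004],[-0.0139,0,0]]
  ]
}}

```text
t: 12.5
eef_pos: [0.4794, -0.1065, 0.1266]
tool_rot: [0.012, 0.254, 0.966, 0.044]
contact_force: [-3.4, -1.5, 4.6]
gripper_width: 0.286
```

```bash
python3 tilt.py 0.4811 -0.1035 0.1268 -.09 -.11 -.13 -.15 -.165 -.18
```

```text
[ 0.47940299 -0.10646904  0.12662848] 12.5 [-3.40067123 -1.52954104  4.62124103] [-0.25189729  0.64140539  0.0686464 ]
tilt now -0.0911 xtilt -0.0001
-0.09 ([-0.0001, 0.0003, -0.0], [0.0002, 0.0, -0.0003])
-0.11 ([-0.0001, -0.0016, -0.0], [-0.003, 0.0, -0.0003])
-0.13 ([-0.0001, -0.0034, 0.0], [-0.0062, 0.0, -0.0003])
-0.15 ([-0.0001, -0.0052, 0.0001], [-0.0094, 0.0, -0.0003])
-0.165 ([-0.0001, -0.0066, 0.0002], [-0.0118, 0.0, -0.0003])
-0.18 ([-0.0001, -0.008, 0.0003], [-0.0142, 0.0, -0.0003])
```

>>> {"op": "play_rows", "data": {
  "motion": [
    [[0,-0.0016,0],[-0.003,0,0]],
    [[0,-0.0034,0.0001],[-0.0062,0,0]],
    [[0,-0.0052,0.0002],[-0.0094,0,0]],
    [[0,-0.0066,0.0003],[-0.0118,0,0]],
    [[0,-0.0078,0.0004],[-0.0139,0,0]],
    [[0,-0.0078,0.0004],[-0.0139,0,0]],
    [[0,-0.0078,0.0004],[-0.0139,0,0]],
    [[0,-0.0078,0.0004],[-0.0139,0,0]]
  ]
}}

```text
t: 13.3
eef_pos: [0.4779, -0.1092, 0.1262]
tool_rot: [0.023, 0.253, 0.963, 0.086]
contact_force: [-3.3, -0.8, 5.9]
gripper_width: 0.288
```

```bash
python3 tilt.py 0.4811 -0.1035 0.1268 -.175 -.14 -.1 -.06 -.02 0
python3 - <<'E'
from h import *
c=snap('side'); a=c['pixels'][100:230,290:430]
cv2.imwrite(f'pics/side7.png',cv2.resize(a,None,fx=4.6,fy=4.6,interpolation=cv2.INTER_CUBIC)[:,:,::-1])
E
```

```text
[ 0.47787417 -0.10921625  0.12622493] 13.3 [-3.26773237 -0.77093221  5.88269597] [-0.3696722   0.85143495  0.10402349]
tilt now -0.1782 xtilt -0.0003
-0.175 ([-0.0, 0.0004, 0.0], [0.0005, 0.0, -0.0003])
-0.14 ([-0.0, 0.0036, 0.0001], [0.0061, 0.0, -0.0003])
-0.1 ([-0.0, 0.0073, 0.0003], [0.0124, 0.0, -0.0003])
-0.06 ([-0.0, 0.0109, 0.0007], [0.0188, 0.0, -0.0003])
-0.02 ([-0.0, 0.0146, 0.0012], [0.0252, 0.0, -0.0003])
0.0 ([0.0, 0.0164, 0.0015], [0.0284, 0.0, -0.0003])
```

View pics/side7.png

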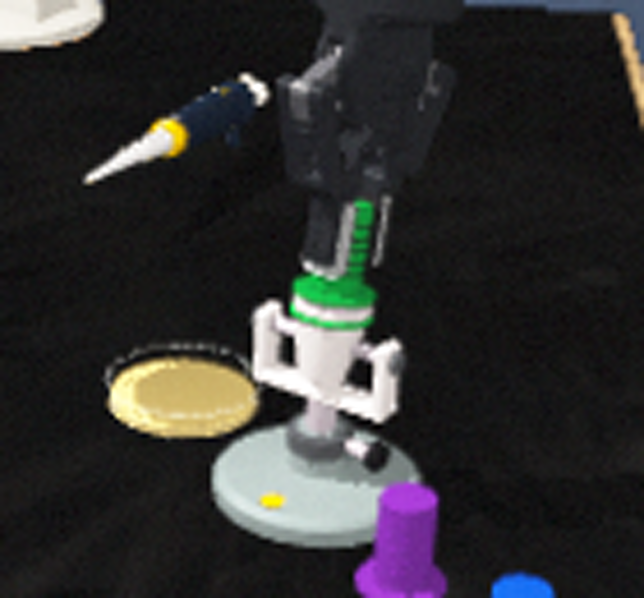

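The cup and cone lean the other way together: the flange is at (335,292), the ring is tilted, and the tool reads -0.178 rad. Back to upright.

>>> {"op": "play_rows", "data": {
  "motion": [
    [[0,0.0018,0],[0.0031,0,0]],
    [[0,0.0036,0.0001],[0.0061,0,0]],
    [[0,0.0055,0.0002],[0.0093,0,0]],
    [[0,0.0073,0.0003],[0.0124,0,0]],
    [[0,0.0109,0.0007],[0.0188,0,0]],
    [[0,0.0146,0.0012],[0.0252,0,0]],
    [[0,0.0163,0.0015],[0.0284,0,0]],
    [[0,0.0163,0.0015],[0.0284,0,0]]
  ]
}}

```text
t: 14.15
eef_pos: [0.4811, -0.1033, 0.1267]
tool_rot: [-0.0, 0.253, 0.967, -0.001]
contact_force: [-2.0, -1.6, 5.6]
gripper_width: 0.288
```

```bash
python3 tilt.py 0.4811 -0.1035 0.1268 0
```

```text
[ 0.48114552 -0.10332419  0.12672333] 14.15 [-1.97023598 -1.5546409   5.56073809] [-0.38770653  0.69071235 -0.03275875]
tilt now 0.0018 xtilt 0.0002
0.0 ([-0.0001, -0.0004, -0.0002], [-0.0003, -0.0, -0.0])
```

>>> {"op": "play_rows", "data": {
  "motion": [
    [[0,-0.0002,0],[0,0,0]],
    [[0,-0.0002,0],[0,0,0]],
    [[0,-0.0002,0],[0,0,0]]
  ]
}}

```text
t: 14.45
eef_pos: [0.4811, -0.1034, 0.1267]
tool_rot: [-0.0, 0.253, 0.967, -0.001]
contact_force: [-2.0, -1.0, 5.1]
gripper_width: 0.286
```

>>> {"op": "play_rows", "data": {
  "motion": [
    [[0,0,0],[0,0,0]],
    [[0,0,0],[0,0,0]],
    [[0,0,0],[0,0,0]],
    [[0,0,0],[0,0,0]],
    [[0,0,0],[0,0,0]],
    [[0,0,0],[0,0,0]]
  ],
  "fingers": 52
}}

```text
t: 15.05
eef_pos: [0.4812, -0.1033, 0.1267]
tool_rot: [-0.0, 0.253, 0.967, -0.001]
contact_force: [0.7, 0.1, -0.0]
gripper_width: 0.607
```

Run:
```python
from h import *
b=cur(); print(b[0],b[2]['t'],b[2]['contact_force'],b[2]['gripper_width'])
c=snap('side'); a=c['pixels'][100:230,290:430]
cv2.imwrite(f'pics/side8.png',cv2.resize(a,None,fx=4.6,fy=4.6,interpolation=cv2.INTER_CUBIC)[:,:,::-1])
```

```text
[ 0.48118017 -0.10333156  0.12670767] 15.05 [ 0.65736641  0.09329837 -0.01840867] 0.6072175222795385
```

View pics/side8.png

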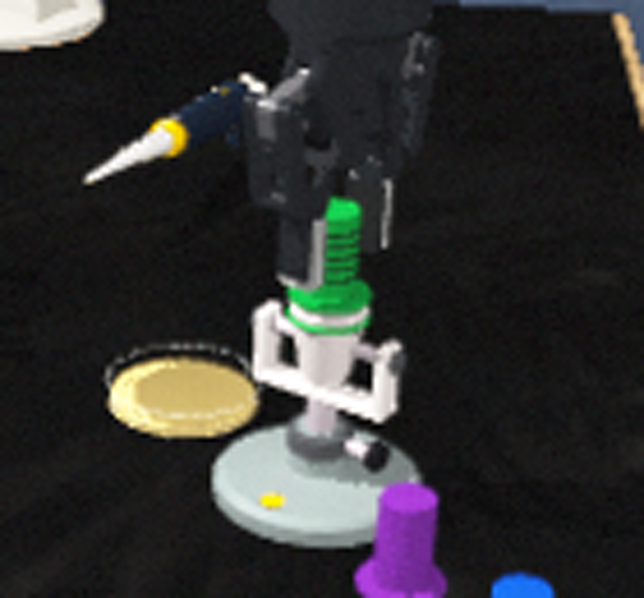

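The fingers are open on both sides of the grip, the cone stands upright, and the wrist force is back to about zero. I'll raise straight up and clear.

>>> {"op": "play_rows", "data": {
  "motion": [
    [[0,0,-0.03],[0,0,0]],
    [[0,0,-0.08],[0,0,0]],
    [[0,0,-0.14],[0,0,0]],
    [[0,0,-0.22],[0,0,0]],
    [[0,0,-0.3],[0,0,0]],
    [[0,0.05,-0.35],[0,0,0]],
    [[0,0.15,-0.35],[0,0,0]],
    [[0,0.25,-0.35],[0,0,0]]
  ]
}}

```text
t: 15.9
eef_pos: [0.5313, -0.0156, 0.2688]
tool_rot: [0.001, 0.254, 0.967, -0.0]
contact_force: [1.0, -0.1, 0.2]
gripper_width: 0.609
```

>>> {"op": "play_rows", "data": {
  "motion": [
    [[0,0.1,0],[0,0,0]],
    [[0,0.2,0],[0,0,0]],
    [[0,0.2,0],[0,0,0]],
    [[0,0.2,0],[0,0,0]],
    [[0,0.2,0],[0,0,0]],
    [[0,0.2,0],[0,0,0]]
  ]
}}

```text
t: 16.5
eef_pos: [0.5702, 0.0525, 0.2693]
tool_rot: [0.001, 0.255, 0.967, -0.0]
contact_force: [0.3, -0.5, -0.7]
gripper_width: 0.608
```

Run:
```python
from h import *
b=cur(); print(b[0],b[2]['t'],b[2]['contact_force'])
for n in('top','side'):
    old=load(n) if n=='x' else None
    c=snap(n); a=c['pixels'][170:300,220:420] if n=='top' else c['pixels'][140:300,270:430]
    cv2.imwrite(f'pics/{n}9.png',cv2.resize(a,None,fx=3.7,fy=3.7,interpolation=cv2.INTER_CUBIC)[:,:,::-1])
    hsv=cv2.cvtColor(c['pixels'],cv2.COLOR_RGB2HSV); H,S,V=cv2.split(hsv)
    m=(H>45)&(H<85)&(S>110)&(V>50); m[:, :300]=0; m[:,420:]=0; m[:100]=0;m[300:]=0
    P,uv=cloud(c,m); P=P[(abs(P[:,0]-.481)<.04)&(abs(P[:,1]+.103)<.04)]
    t=P[P[:,2]>.152]; f=P[(P[:,2]>.105)&(P[:,2]<.125)]
    for q,k in((t,'grip top'),(f,'flange')):
        if len(q): print(n,k,len(q),((q.min(0)+q.max(0))/2).round(4),np.median(q,0).round(4))
```

```text
[0.57024816 0.05246827 0.26927551] 16.5 [ 0.28547238 -0.49889223 -0.74445582]
top grip top 89 [ 0.4803 -0.1034  0.1601] [ 0.4813 -0.1033  0.1605]
top flange 109 [ 0.4802 -0.1031  0.1136] [ 0.478  -0.0964  0.1169]
side grip top 73 [ 0.4815 -0.1037  0.1567] [ 0.4821 -0.096   0.159 ]
side flange 110 [ 0.4821 -0.0998  0.1152] [ 0.4817 -0.0938  0.1162]
```

View pics/top9.png

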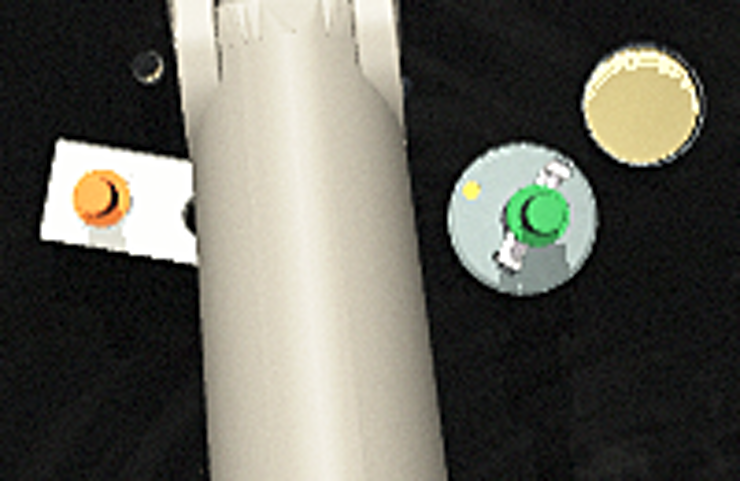

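View pics/side9.png

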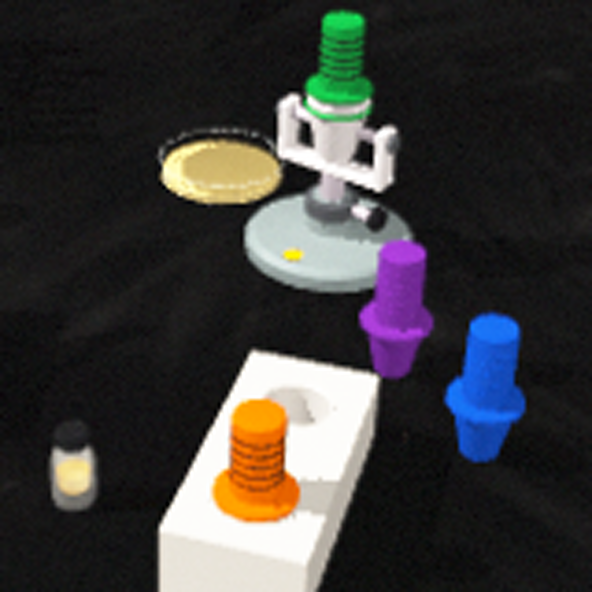

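In the top crop the cone's grip at (542,213) is centred on its flange on the stand. In the side crop it stands upright at (342,60), flange on the cup. The petri dish, vial and orange cone are where they were. Its grip top measures (0.480, -0.103, 0.160), so the origin is about 30 mm above the mouth point, on the axis. Handing in.

```bash
python3 -c "
from station import bot
print(bot.hand_in()); print(bot.get_obs()['t'])"
```

```text
the job is handed in; nothing more can be done
None
the job is handed in; nothing more can be done
```

The green cone is standing released and upright in the cup and I've handed the job in, but one brief overshoot while feeling for the seat may have broken the press limit.

- **Seating:** I lowered the cone until it met the cup, at TCP z ≈ 0.127 m, which puts the cup's mouth about 2 mm above nominal. I then held a net push of about 11 N for roughly 0.8 s. That is the wrist reading of 9 N plus about 2 N for the cone's weight.
- **Overshoot:** one downward step read 19 N at the wrist, about 21 N net, before I eased off on the next row. That is above your 10–15 N and right at the failure limit of about 20 N push. I have no reading of the wall force itself, so I can't say whether that limit was passed.
- **Rocking:** the tool tipped the seated cone to +0.176 rad towards the yellow dot, then to -0.178 rad the other way. The pictures show the cup leaning with it both times.
- **Final check:** the cone's axis is within about 1 mm of the stand's axis and its origin is about 30 mm above the mouth point. It stands upright with the gripper well clear. The orange cone, petri dish and vial look undisturbed, and the run took about 16.6 s.

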